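# Gauge a sawn axle blank and hang it on the right fork

### The job

Take the axle blank out of its leaning socket and stand it upright, still in the gripper, gently on the brass pad of the step gauge to feel how long its rod is. Then hang it upright by its collar in the one fork meant for that length: the blue fork if the collar's underside stays below the gauge's lower (blue) step, the yellow fork if it comes between the two steps, the red fork if it stands above the higher (red) step; if it comes level with a step, within about a millimetre, either neighbour will do. Do not drop the axle, and leave everything else where it is.

Things in the scene. Friction and masses are not known exactly. Their poses are not given: they have to be found in the camera images.
- axle: loose steel axle blank, 0.3 to 0.5 kg: dark head 26 mm in diameter (6 to 46 mm above the origin), collar 36 mm in diameter (0 to 6 mm), below it a bright round rod 16 mm in diameter. Rod length from collar to end 101 to 119 mm, different each time and not told. Origin: centre of the collar's underside; +z to the head. It starts with its rod hidden in the leaning socket, collar on the rim
- stand: fixed leaning socket: a square aluminium tube, 22 mm inside, 32 mm outside, 128 mm long, closed below, on a blue foot. The tube leans 0.56 rad (32 degrees) from vertical, its mouth towards the stand's own -x. Origin on the table straight below the mouth.
- stand_mouth (a point): centre of the socket's mouth, 130 mm above the table; the axle comes out only along the tube
- gauge: fixed step gauge: a brass foot pad 40 mm in diameter and, on the gauge's own -x side of it, a blue pillar and a red pillar side by side (each 22 mm square, front faces 27 mm from the pad's centre, the blue one at y = +14 mm, the red one at y = -14 mm). Origin on the table under the pad's centre; z up.
- gauge_pad (a point): centre of the brass pad's flat top, 20 mm above the table
- gauge_step_low (a point): centre of the blue pillar's top: the lower step, 107 mm above the pad (127 mm above the table)
- gauge_step_high (a point): centre of the red pillar's top: the higher step, 113 mm above the pad (133 mm above the table)
- fork_short: fixed blue fork stand for short (rod under 107 mm): two level prongs pointing to its own -x, open there. Gap 22 mm (along y), prongs 12 mm wide, tops 165 mm above the table, from 30 mm before the origin to a crossbar 26 mm behind it, level with them; a lip 6 mm long, 5 mm high on each front end. Nothing but a 12 mm foot below the gap. Origin on the table under the hanging place
- fork_middle: fixed yellow fork stand for middle (rod 107 to 113 mm): two level prongs pointing to its own -x, open there. Gap 22 mm (along y), prongs 12 mm wide, tops 165 mm above the table, from 30 mm before the origin to a crossbar 26 mm behind it, level with them; a lip 6 mm long, 5 mm high on each front end. Nothing but a 12 mm foot below the gap. Origin on the table under the hanging place
- fork_long: fixed red fork stand for long (rod over 113 mm): two level prongs pointing to its own -x, open there. Gap 22 mm (along y), prongs 12 mm wide, tops 165 mm above the table, from 30 mm before the origin to a crossbar 26 mm behind it, level with them; a lip 6 mm long, 5 mm high on each front end. Nothing but a 12 mm foot below the gap. Origin on the table under the hanging place
- seat_short (a point): hanging place: midway between the prongs, level with their tops, 165 mm above the table; the collar's centre belongs here
- seat_middle (a point): hanging place: midway between the prongs, level with their tops, 165 mm above the table; the collar's centre belongs here
- seat_long (a point): hanging place: midway between the prongs, level with their tops, 165 mm above the table; the collar's centre belongs here
- disc: bystander: steel brake disc, 150 mm across, lying flat, 6 mm thick; origin centre of underside
- wrench: bystander: wrench, 180 mm long, lying flat; origin in its middle, handle to its -x
- grease: bystander: white grease jar with a red cap, 70 mm across, 70 mm high; origin centre of underside
- spray: bystander: orange spray can, 60 mm across, 150 mm high; origin centre of underside
- mug: bystander: blue mug, 84 mm across, 95 mm high; origin centre of underside
- hubshell: bystander: aluminium hub shell, 90 mm across, 66 mm high, standing; origin centre of underside
Not all that is in view belongs to the job. Of the things like the axle, leave any that is turquoise; of the rest the smaller one is meant.

How it is judged:
On the way, in this order (a step that is already met when the one before it is completed fails the run):
1. the axle, held in the fingers and upright, stands with its rod's end on the gauge's pad (contact force between axle and gauge above 0.8 N and contact force between the fingers and axle above 1 N and angle between axle's own z axis and vertical below 0.12 rad and horizontal distance between axle and gauge_pad below 0.018 m and z of axle in the frame of gauge above 0.115 m), for 0.2 s.
2. the axle hangs by its collar in the fork for its length (((x of axle in the frame of fork_short between -0.012 and 0.012 m and y of axle in the frame of fork_short between -0.009 and 0.009 m and z of axle in the frame of fork_short between 0.16 and 0.169 m and angle between axle's own z axis and vertical below 0.12 rad and z of axle_rod_c0 in the frame of axle above -0.048 m) or (x of axle in the frame of fork_middle between -0.012 and 0.012 m and y of axle in the frame of fork_middle between -0.009 and 0.009 m and z of axle in the frame of fork_middle between 0.16 and 0.169 m and angle between axle's own z axis and vertical below 0.12 rad and z of axle_rod_c0 in the frame of axle between -0.054 and -0.045 m) or (x of axle in the frame of fork_long between -0.012 and 0.012 m and y of axle in the frame of fork_long between -0.009 and 0.009 m and z of axle in the frame of fork_long between 0.16 and 0.169 m and angle between axle's own z axis and vertical below 0.12 rad and z of axle_rod_c0 in the frame of axle below -0.051 m))), for 0.2 s.
At the end, for the whole second after the job is handed in: The axle hangs released, at rest and upright (0.12 rad) by its collar on both prongs (12 mm along, 9 mm across, 160 to 169 mm high) of the fork for its rod: blue under 107 mm, yellow 107 to 113, red over 113; within 1.5 mm of a limit either neighbour counts (((x of axle in the frame of fork_short between -0.012 and 0.012 m and y of axle in the frame of fork_short between -0.009 and 0.009 m and z of axle in the frame of fork_short between 0.16 and 0.169 m and angle between axle's own z axis and vertical below 0.12 rad and z of axle_rod_c0 in the frame of axle above -0.048 m) or (x of axle in the frame of fork_middle between -0.012 and 0.012 m and y of axle in the frame of fork_middle between -0.009 and 0.009 m and z of axle in the frame of fork_middle between 0.16 and 0.169 m and angle between axle's own z axis and vertical below 0.12 rad and z of axle_rod_c0 in the frame of axle between -0.054 and -0.045 m) or (x of axle in the frame of fork_long between -0.012 and 0.012 m and y of axle in the frame of fork_long between -0.009 and 0.009 m and z of axle in the frame of fork_long between 0.16 and 0.169 m and angle between axle's own z axis and vertical below 0.12 rad and z of axle_rod_c0 in the frame of axle below -0.051 m)) and linear speed of axle below 0.02 m/s and contact force between the fingers and axle below 0.1 N); the robot touches nothing.
It fails at once if the axle was pressed hard on the gauge (over 35 N) (contact force between axle and gauge above 35 N).
It fails at once if the axle was dropped (height (world z) of axle below 0.08 m).
It fails at once if a bystander was disturbed (moved over 30 mm) (distance of any of disc, wrench, grease, spray, mug, hubshell from where it was at the start of the episode above 0.03 m).
It also fails if it takes over 58 s, if anything falls off the work surface, if the arm or the gripper's body presses on something with over 40 N, if the wrist force passes 120 N, or if a joint passes its speed limit or range.

### The arm

A 6-joint arm with a two-finger parallel gripper is mounted at the origin on the work surface. World frame = base frame: x ahead of the robot, y to its left, z up, the work surface at z = 0. Lengths are in m, angles in rad, forces in N, time in s.
With the tool pointing down it reaches from about 0.275 to 0.725 m from the base axis. Payload 5.6 kg.
Tool frame: the origin (TCP) lies midway between the tips of the shut fingers; the grasp point (between the pads) lies 19 mm behind it; z points along the fingers, y is the line along which they close (so a half turn about z gives the same grasp; the last joint's range is limited). The gripper opens to 85 mm and grips with 20 to 120 N. Pads are 22 mm wide; open, the fingers measure 114 mm over their backs; the gripper's body (76 mm by 85 mm) begins 54 mm behind the grasp point. The pads swing forward as they close: fully open they stand 13 mm farther back than shut.
Start: joints at [1.515, 0.255, 0.108, 0, -1.424, -0.285], TCP at [0.184, 0.518, 0.231] pointing down, gripper open.
Joint ranges: [-2.95, 2.95], [-1.21, 1.97], [-1.09, 1.5], [-2.87, 1.71], [-2.94, -0.07], [-3.05, 3.05]. Speed limits (rad/s): [2.57, 2.57, 3.14, 3.14, 3.14, 3.14].

### API

Orientations are given as a 3x3 rotation matrix whose columns are the frame's x, y, z axes.
In Python, from cell import readout, optics, r gives the robot as it stands.
- The arm moves only by the tool apply_moves, never from a script. Its argument "steps" is a list that holds one entry, the list of rows, each a list of 7 numbers: the turn, a rotation vector about the tool's x, y, z in units of 6 degrees (1.0 is 6 degrees), then the shift along the tool's x, y, z in m, then the closure, from 0 (fully open) to 1 (shut). In form: [[[rx, ry, rz, x, y, z, claw], ...]]. A call has 1 to 20 rows; each row shifts and turns the commanded pose from where the row before left it, along the tool's axes as they then stand; what a row does not reach is not made up. A row lasts 1/12 s, in which the tool goes at most 41.7 mm and 7.16 degrees, less where a joint would pass 70% of its speed; a pose out of reach is approached as far as the arm can. A call with a gripper value outside its range is refused whole. The fingers move at their own pace and stop on an object; "squeeze" is the grip in N (left out, the last holds). Time passes only in rows, so rows that do not move let the fingers close. It gives the time, the measured TCP pose, the force, the opening and the grip force at its end, in the units of the state.
- readout.read_state(): the state, without advancing time (a new reading comes with each control period).
- optics.snapshot(name): name is "scene" or "top" or "wrist"; returns a dict with "img" (420x560x3 uint8, red, green, blue), "depth" (420x560 float32, m along the optical axis (not along the pixel's ray), 0 where there is no reading), "intrinsics" (3x3 intrinsics, pixels), "R" (3x3) and "t" (3): a world point X has camera coordinates R X + t. Camera axes: x right, y down, z forward; pixel columns grow to the right and rows downward; lengths in m; the calibration is good to about 2 mm. A picture is of the moment at which its call begins.
- r.sign_off(): hands the job in; it is judged then, once.
The state is a dict: "t": time; "q": joint angles; "joint_vel": joint speeds; "joint_efforts": joint torques, N m; "tool_pos": TCP position; "eef_rot": TCP orientation; "wrist_force": force on the tool from outside, world axes, zero at the start; "ft_torque": the same for the moment, N m; "gripper_width": opening from 0.0 (shut) to 1.0 (fully open); "grip_force": force on a finger pad.
Only numpy, scipy, OpenCV 4.12 (cv2) and the standard library are available. Lean on these libraries where they do the work, as an engineer would, in place of code of your own. Each camera call takes 0.05 s, during which the arm holds its last target. There are 200 camera calls.

## Working session

There is one attempt and no reset: what is moved stays moved. The work goes in short steps, Python scripts to look and compute and a tool call to move; the robot and the scene stay as the last step left them, time stands still between calls to the robot, and variables do not carry over. Pictures are saved under pics/ and viewed, at most 10 in all, crops included, and the job is handed in when it is done.

Besides the shell and the picture viewer there is one more tool, called after "Request:" by a JSON object that holds its "name" and its "arguments", one argument or row to a line. apply_moves: Moves the arm, as the interface text tells. Its arguments: {"type":"object","properties":{"steps":{"type":"array"},"squeeze":{"type":"number"}},"required":["steps"]}

```bash
mkdir -p pics
cat > h.py <<'E'
import numpy as np, cv2
from cell import readout, optics, r
def snap(n,f):
    s=optics.snapshot(n); cv2.imwrite(f'pics/{f}.png',s['img'][:,:,::-1]); np.savez(f'pics/{f}.npz',**s); return s
def load(f): return dict(np.load(f'pics/{f}.npz'))
def cloud(s):
    K=s['intrinsics'];d=s['depth'];v,u=np.mgrid[:d.shape[0],:d.shape[1]]
    c=np.stack([(u-K[0,2])/K[0,0]*d,(v-K[1,2])/K[1,1]*d,d],-1)
    return (c-s['t'])@s['R']
E
python3 - <<'E'
from h import *
for n in('scene','top','wrist'): s=snap(n,n+'0'); print(n,s['R'].round(3).tolist(),s['t'].round(3),(-s['R'].T@s['t']).round(3),s['intrinsics'][0,0])
import cv2
a=cv2.imread('pics/scene0.png');b=cv2.imread('pics/top0.png')
print(readout.read_state())
E
```

```text
scene [[0.117, 0.993, 0.007], [0.838, -0.095, -0.537], [-0.533, 0.068, -0.843]] [-0.172 -0.35   1.733] [1.237 0.019 1.274] 539.8166465717902
top [[0.014, -1.0, 0.015], [-0.993, -0.015, -0.121], [0.121, -0.014, -0.993]] [0.109 0.528 1.075] [0.393 0.131 1.129] 385.67944002223373
wrist [[-0.333, -0.943, 0.002], [-0.907, 0.321, 0.274], [-0.259, 0.09, -0.962]] [ 0.549 -0.034  0.379] [0.25  0.494 0.373] 355.53678391917674
{'t': 0.15, 'q': array([ 1.51459286e+00,  2.55607673e-01,  1.07255151e-01, -3.72395294e-04,
       -1.42389454e+00, -2.84592980e-01]), 'joint_vel': array([-0.00028825,  0.00013461,  0.0043306 ,  0.00270539, -0.00018938,
        0.00022661]), 'joint_efforts': array([-6.46103563e-04, -3.86941016e+01,  2.38081688e+01,  5.36662593e+00,
       -4.57135422e-03,  9.15773164e-07]), 'tool_pos': array([0.18365553, 0.51801542, 0.23058408]), 'eef_rot': array([[ 9.42470465e-01, -3.34289128e-01, -4.49295624e-04],
       [-3.34289425e-01, -9.42469385e-01, -1.42774279e-03],
       [ 5.38315193e-05,  1.49580018e-03, -9.99998880e-01]]), 'wrist_force': array([ 0.34894585, -0.47929104,  0.75385322]), 'ft_torque': array([ 0.04233074,  0.01321986, -0.01820598]), 'grip_force': 0.0, 'gripper_width': 1.0029824317433984}
```

View pics/scene0.png

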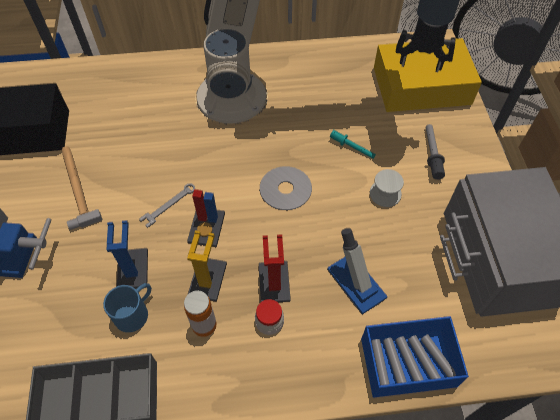

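View pics/top0.png

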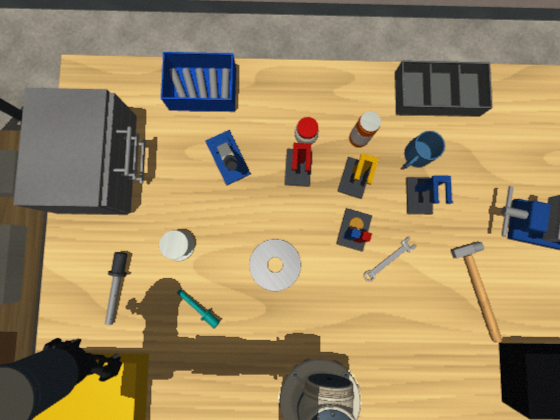

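The scene view shows the leaning socket with the grey axle at (350,240), the gauge at (205,215), and the forks at blue (125,250), yellow (205,260) and red (273,265). In the top view the axle head is at (232,160), the gauge at (356,232), and the forks at (300,160), (365,170) and (440,190). Next I fit poses from the clouds.

```bash
cat > coarse.py <<'E'
from h import *
def colour(img,c):
    h,s,v=cv2.split(cv2.cvtColor(img,cv2.COLOR_RGB2HSV))
    return {'red':((h<8)|(h>172))&(s>150),'yel':(h>17)&(h<30)&(s>170)&(v>120),'blu':(h>100)&(h<125)&(s>120)}[c]&(v>50)
if __name__=='__main__':
  for f in('top0','scene0'):
    s=load(f);P=cloud(s);ok=s['depth']>0
    R=dict(top0={'red':(280,135,320,180),'yel':(340,145,385,190),'blu':(425,170,460,210),'gauge':(335,205,375,250),'stand':(205,130,250,185)},
           scene0={'red':(255,230,295,300),'yel':(185,225,230,300),'blu':(100,215,152,290),'gauge':(185,185,228,245),'stand':(325,225,390,310)})[f]
    for k,(a,b,c,d) in R.items():
        m=np.zeros(ok.shape,bool);m[b:d,a:c]=1;m&=ok
        if k in('red','yel','blu'):
            q=P[m&colour(s['img'],k)];q=q[(q[:,2]>.158)&(q[:,2]<.178)]
            print(f,k,len(q),'zmed',np.median(q[:,2]).round(4),cv2.minAreaRect((q[:,:2]*1000).astype(np.float32)))
        elif k=='gauge':
            for n,c2,z0,z1 in(('pad','yel',.012,.028),('low','blu',.12,.135),('high','red',.126,.14)):
                mm=m&(P[...,2]>z0)&(P[...,2]<z1)&(colour(s['img'],c2) if n!='pad' else 1)
                q=P[mm];print(f,n,len(q),np.median(q,0).round(4) if len(q) else '')
        else:
            q=P[m];
            for z0,z1 in((.03,.06),(.06,.09),(.09,.12),(.12,.14),(.14,.16),(.16,.175),(.175,.19)):
                w=q[(q[:,2]>z0)&(q[:,2]<z1)];print(f,'stand',z0,len(w),w.mean(0).round(4) if len(w) else '')
            print('max z',q[:,2].max())
E
python3 coarse.py
```

```text
top0 red 303 zmed 0.1651 ((650.5985107421875, 66.58269500732422), (44.96796417236328, 72.6605453491211), 87.00891876220703)
top0 yel 304 zmed 0.1653 ((622.6172485351562, -100.06187438964844), (46.551753997802734, 72.2928237915039), 72.34124755859375)
top0 blu 314 zmed 0.1651 ((571.2381591796875, -293.3748779296875), (68.60110473632812, 48.10441589355469), 0.9788875579833984)
top0 pad 420 [[[ 1.6523  1.5235 -0.6827]
  [ 1.6567  1.5233 -0.6889]
  [ 1.6521  1.5132 -0.6822]
  ...
  [ 1.6622 -1.2352 -0.6014]
  [ 1.6672 -1.2454 -0.608 ]
  [ 1.6632 -1.246  -0.6024]]

 [[ 1.6523  1.5235 -0.6827]
  [ 1.6567  1.5233 -0.6889]
  [ 1.6521  1.5132 -0.6822]
  ...
  [ 1.6622 -1.2352 -0.6014]
  [ 1.6672 -1.2454 -0.608 ]
  [ 1.6632 -1.246  -0.6024]]

 [[ 1.6523  1.5235 -0.6827]
  [ 1.6567  1.5233 -0.6889]
  [ 1.6521  1.5132 -0.6822]
  ...
  [ 1.6622 -1.2352 -0.6014]
  [ 1.6672 -1.2454 -0.608 ]
  [ 1.6632 -1.246  -0.6024]]

 ...

 [[ 1.6523  1.5235 -0.6827]
  [ 1.6567  1.5233 -0.6889]
  [ 1.6521  1.5132 -0.6822]
  ...
  [ 1.6622 -1.2352 -0.6014]
  [ 1.6672 -1.2454 -0.608 ]
  [ 1.6632 -1.246  -0.6024]]

[... 1906 characters left out ...]
474 -0.2135]
  ...
  [-0.2561  1.1553  0.0802]
  [-0.2558  1.1589  0.0801]
  [-0.2492  1.1576  0.0851]]

 [[-0.8668 -0.9486 -0.2024]
  [-0.8802 -0.9507 -0.2121]
  [-0.8817 -0.9474 -0.2135]
  ...
  [-0.2561  1.1553  0.0802]
  [-0.2558  1.1589  0.0801]
  [-0.2492  1.1576  0.0851]]]
scene0 low 64 [ 0.4619 -0.0803  0.1263]
scene0 high 66 [ 0.4524 -0.107   0.1326]
scene0 stand 0.03 296 [0.7058 0.2793 0.0419]
scene0 stand 0.06 207 [0.6877 0.2707 0.0747]
scene0 stand 0.09 215 [0.6722 0.2633 0.1048]
scene0 stand 0.12 174 [0.6567 0.2574 0.1315]
scene0 stand 0.14 108 [0.6433 0.2501 0.1488]
scene0 stand 0.16 98 [0.628  0.2445 0.1667]
scene0 stand 0.175 3 [0.6309 0.2455 0.1757]
max z 0.17636441115699245
```

```bash
cat > fit.py <<'E'
from h import *
from scipy.optimize import least_squares
def box(p,lo,hi):
    lo,hi=np.array(lo),np.array(hi);q=abs(p-(lo+hi)/2)-(hi-lo)/2
    return np.linalg.norm(np.maximum(q,0),axis=-1)+np.minimum(q.max(-1),0)
def cyl(p,r,z0,z1):
    q=np.stack([np.hypot(p[:,0],p[:,1])-r,abs(p[:,2]-(z0+z1)/2)-(z1-z0)/2],-1)
    return np.linalg.norm(np.maximum(q,0),axis=-1)+np.minimum(q.max(-1),0)
mn=lambda *a:np.min(np.abs(np.stack(a)),0)
L=.56
RL=np.array([[np.cos(L),0,-np.sin(L)],[0,1,0],[np.sin(L),0,np.cos(L)]]) # cols: tube x,y,z(axis) in stand frame
def stand(p):
    w=(p-[0,0,.13])@RL
    return mn(cyl(w,.013,.006,.046),cyl(w,.018,0,.006),box(w,[-.016,-.016,-.128],[.016,.016,0]))
def fork(p): return mn(box(p,[-.03,.011,.153],[.026,.023,.165]),box(p,[-.03,-.023,.153],[.026,-.011,.165]),box(p,[.026,-.023,.153],[.038,.023,.165]),
    box(p,[-.03,.011,.153],[-.024,.023,.17]),box(p,[-.03,-.023,.153],[-.024,-.011,.17]))
def gauge(p): return mn(cyl(p,.02,0,.02),box(p,[-.049,.003,0],[-.027,.025,.127]),box(p,[-.049,-.025,0],[-.027,-.003,.133]))
ZR=dict(stand=(stand,.06,.2),fork=(fork,.157,.18),gauge=(gauge,.0165,.15))
def fit(P,kind,g,rad=.08,zr=None):
    f,z0,z1=ZR[kind]; z0,z1=zr or (z0,z1)
    q=P.reshape(-1,3);q=q[(q[:,2]>z0)&(q[:,2]<z1)&(np.hypot(q[:,0]-g[0],q[:,1]-g[1])<rad)]
    def res(v):
        c,s=np.cos(v[2]),np.sin(v[2]);d=q-[v[0],v[1],v[3]]
        return f(np.stack([c*d[:,0]+s*d[:,1],-s*d[:,0]+c*d[:,1],d[:,2]],-1))
    best=min((least_squares(res,[g[0],g[1],g[2]+e,0],loss='soft_l1',f_scale=.0015) for e in(-.15,0,.15)),key=lambda o:o.cost)
    return best.x.round(4),len(q),round(float(np.median(abs(res(best.x))))*1000,2)
def pts(s): return cloud(s)[s['depth']>0]
E
cat > f1.py <<'E'
from fit import *
import sys
for f in sys.argv[1:]:
    P=pts(load(f))
    for n,k,g,rad in(('stand','stand',(.648,.256,.456),.07),('gauge','gauge',(.492,-.104,-.305),.062),('red','fork',(.647,.066,-.05),.045),('red~','fork',(.655,.066,3.09),.045),
      ('yel','fork',(.618,-.099,-.3),.045),('yel~','fork',(.626,-.101,2.84),.045),('blu','fork',(.569,-.294,0),.045),('blu~','fork',(.577,-.294,3.14),.045)):
        print(f,n,*fit(P,k,g,rad))
E
python3 f1.py top0 scene0
```

```text
top0 stand [ 6.457e-01  2.556e-01  4.692e-01 -5.000e-04] 292 0.81
top0 gauge [ 0.4908 -0.1028 -0.2606  0.    ] 425 0.65
top0 red [ 6.455e-01  6.600e-02 -6.160e-02  4.000e-04] 323 1.08
top0 red~ [6.5360e-01 6.5900e-02 3.0976e+00 7.0000e-04] 318 1.52
top0 yel [ 6.176e-01 -9.830e-02 -2.970e-01  5.000e-04] 345 0.83
top0 yel~ [ 6.260e-01 -1.008e-01  2.851e+00  8.000e-04] 343 1.22
top0 blu [ 5.665e-01 -2.938e-01 -1.200e-02  5.000e-04] 386 0.84
top0 blu~ [ 5.7470e-01 -2.9380e-01  3.1425e+00  7.0000e-04] 378 1.09
scene0 stand [ 6.441e-01  2.551e-01  4.657e-01 -2.000e-04] 805 1.14
scene0 gauge [ 0.4904 -0.1039 -0.2667  0.001 ] 782 0.99
scene0 red [ 0.647   0.0661 -0.0154  0.001 ] 390 1.25
scene0 red~ [6.5480e-01 6.7200e-02 3.1352e+00 1.4000e-03] 388 1.66
scene0 yel [ 0.6193 -0.0995 -0.3146  0.0012] 420 1.06
scene0 yel~ [ 6.2720e-01 -1.0220e-01  2.8419e+00  1.5000e-03] 423 1.32
scene0 blu [ 0.5684 -0.2943  0.003   0.0009] 410 1.05
scene0 blu~ [ 5.7740e-01 -2.9410e-01  3.1437e+00  1.4000e-03] 408 1.48
```

```bash
cat > plan.py <<'E'
from h import *
from scipy.spatial.transform import Rotation as Ro
def lean(az,l=.56):
    a=np.array([-np.sin(l)*np.cos(az),-np.sin(l)*np.sin(az),np.cos(l)]);y=np.array([np.sin(az),-np.cos(az),0]);z=-a
    return np.stack([np.cross(y,z),y,z],-1),a
def down(az): return np.array([[np.cos(az),np.sin(az),0],[np.sin(az),-np.cos(az),0],[0,0,-1]])
def plan(p,R,n=None,sim=None):
    s=readout.read_state();p0,R0=s['tool_pos'],s['eef_rot']
    rv=Ro.from_matrix(R0.T@R).as_rotvec(degrees=True)/6;d=np.array(p)-p0
    print('t',round(s['t'],2),'pos',p0.round(4),'turn units',rv.round(2),'shift now-frame',(R0.T@d).round(4),'target-frame',(R.T@d).round(4),'|',np.linalg.norm(d).round(4))
E
python3 - <<'E'
from plan import *
R,a=lean(.467);m=np.array([.645,.2553,.13])
plan(m+a*.121,R)
E
```

```text
t 0.15 pos [0.1837 0.518  0.2306] turn units [ 2.17  5.06 -7.5 ] shift now-frame [ 0.4782  0.1398 -0.0017] target-frame [0.1954 0.4423 0.1202] | 0.4982
```

Request:
{"name": "apply_moves", "arguments": {
  "steps": [
    [[0,0,0,0.0368,0.0108,0,0],[0,0,0,0.0368,0.0108,0,0],[0,0,0,0.0368,0.0108,0,0],[0,0,0,0.0368,0.0108,0,0],[0,0,0,0.0368,0.0108,0,0],[0,0,0,0.0368,0.0108,0,0],[0,0,0,0.0368,0.0108,0,0],[0,0,0,0.0368,0.0108,0,0],[0,0,0,0.0368,0.0108,0,0],[0,0,0,0.0368,0.0108,0,0],[0,0,0,0.0368,0.0108,0,0],[0,0,0,0.0368,0.0108,0,0],[0,0,0,0.0368,0.0108,0,0]]
  ]
}}

```text
t: 1.23
tool_pos: [0.5889, 0.2247, 0.2309]
eef_rot: [[0.942, -0.334, -0.001], [-0.334, -0.942, -0.0], [-0.001, 0.0, -1.0]]
wrist_force: [1.1, 1.6, 1.1]
gripper_width: 1.0
grip_force: 0.0
```

Request:
{"name": "apply_moves", "arguments": {
  "steps": [
    [[0.181,0.422,-0.625,0,0,0,0],[0.181,0.422,-0.625,0,0,0,0],[0.181,0.422,-0.625,0,0,0,0],[0.181,0.422,-0.625,0,0,0,0],[0.181,0.422,-0.625,0,0,0,0],[0.181,0.422,-0.625,0,0,0,0],[0.181,0.422,-0.625,0,0,0,0],[0.181,0.422,-0.625,0,0,0,0],[0.181,0.422,-0.625,0,0,0,0],[0.181,0.422,-0.625,0,0,0,0],[0.181,0.422,-0.625,0,0,0,0],[0.181,0.422,-0.625,0,0,0,0],[0,0,0,0,0,0,0],[0,0,0,0,0,0,0]]
  ]
}}

```text
t: 2.4
tool_pos: [0.5873, 0.2255, 0.231]
eef_rot: [[0.758, 0.448, 0.475], [0.379, -0.894, 0.239], [0.531, -0.001, -0.847]]
wrist_force: [-0.1, 0.6, -0.1]
gripper_width: 1.003
grip_force: 0.0
```

Run:
```python
from plan import *
from fit import *
R,a=lean(.467);m=np.array([.645,.2553,.13])
plan(m+a*.121,R)
s=snap('wrist','w1');print(fit(pts(s),'stand',(.645,.255,.467),.07,(.1,.2)))
print(readout.read_state()['q'].round(2))
```

```text
t 2.4 pos [0.5873 0.2255 0.231 ] turn units [ 0.   -0.   -0.02] shift now-frame [ 0.0014 -0.0006 -0.0009] target-frame [ 0.0014 -0.0006 -0.0009] | 0.0017
(array([ 6.458e-01,  2.555e-01,  4.645e-01, -5.000e-04]), 2814, 0.67)
[ 0.68  0.06 -0.34  0.19 -0.63  1.24]
```

View pics/w1.png

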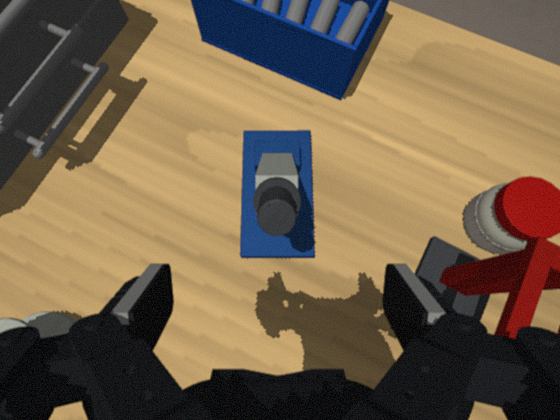

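The wrist view shows the head at (277,215), centred between the open fingers, and the mouth fit agrees with the earlier fits to about 1 mm. Next I descend along the tube.

Run:
```python
from plan import *
R,a=lean(.466);m=np.array([.6453,.2555,.1297])
plan(m+a*.011,R)
```

```text
t 2.45 pos [0.5878 0.226  0.2315] turn units [-0.   -0.01 -0.02] shift now-frame [ 0.0005 -0.0005  0.1095] target-frame [ 0.0006 -0.0005  0.1095] | 0.1095
```

Request:
{"name": "apply_moves", "arguments": {
  "steps": [
    [[0,0,0,0.0005,-0.0005,0.0137,0],[0,0,0,0,0,0.0137,0],[0,0,0,0,0,0.0137,0],[0,0,0,0,0,0.0137,0],[0,0,0,0,0,0.0137,0],[0,0,0,0,0,0.0137,0],[0,0,0,0,0,0.0137,0],[0,0,0,0,0,0.0137,0],[0,0,0,0,0,0,0],[0,0,0,0,0,0,0],[0,0,0,0,0,0,1],[0,0,0,0,0,0,1],[0,0,0,0,0,0,1],[0,0,0,0,0,0,1],[0,0,0,0,0,0,1],[0,0,0,0,0,0,1],[0,0,0,0,0,0,1],[0,0,0,0,0,0,1]]
  ],
  "squeeze": 70
}}

```text
t: 3.95
tool_pos: [0.64, 0.2531, 0.1397]
eef_rot: [[0.756, 0.45, 0.476], [0.38, -0.893, 0.241], [0.534, -0.001, -0.846]]
wrist_force: [-6.4, -1.8, 6.4]
gripper_width: 0.286
grip_force: 68.4
```

Run:
```python
from plan import *
R,a=lean(.466);m=np.array([.6453,.2555,.1297])
plan(m+a*.011,R)
s=snap('wrist','w2')
```

```text
t 3.95 pos [0.64   0.2531 0.1397] turn units [-0.01 -0.03  0.  ] shift now-frame [-0.0004  0.0002  0.0005] target-frame [-0.0004  0.0002  0.0005] | 0.0007
```

View pics/w2.png

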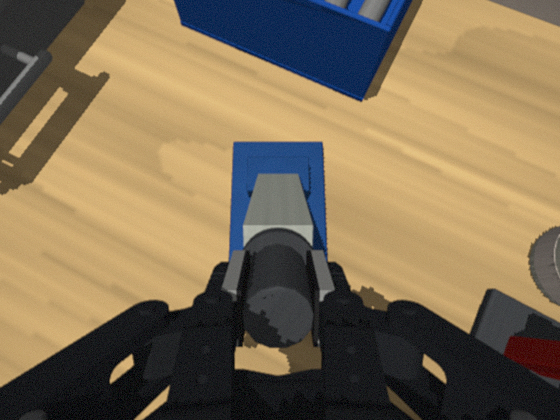

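The head at (277,300) is between both pads and gripped at 68 N. I pull it out straight along the tube.

Request:
{"name": "apply_moves", "arguments": {
  "steps": [
    [[0,0,0,0,0,-0.005,1],[0,0,0,0,0,-0.01,1],[0,0,0,0,0,-0.012,1],[0,0,0,0,0,-0.012,1],[0,0,0,0,0,-0.012,1],[0,0,0,0,0,-0.012,1],[0,0,0,0,0,-0.012,1],[0,0,0,0,0,-0.012,1],[0,0,0,0,0,-0.012,1],[0,0,0,0,0,-0.012,1],[0,0,0,0,0,-0.012,1],[0,0,0,0,0,-0.012,1],[0,0,0,0,0,-0.01,1],[0,0,0,0,0,-0.005,1]]
  ]
}}

```text
t: 5.17
tool_pos: [0.5678, 0.2165, 0.2659]
eef_rot: [[0.757, 0.45, 0.475], [0.38, -0.893, 0.24], [0.532, -0.001, -0.847]]
wrist_force: [-0.4, 0.3, -3.9]
gripper_width: 0.284
grip_force: 68.9
```

Run:
```python
from plan import *
plan([.4906,-.1035,.20],down(-.264))
```

```text
t 5.17 pos [0.5678 0.2165 0.2659] turn units [-1.96 -5.11  6.79] shift now-frame [-0.2152  0.2512 -0.0576] target-frame [0.009  0.3291 0.0659] | 0.3357
```

Request:
{"name": "apply_moves", "arguments": {
  "steps": [
    [[0,0,0,0.01,0,-0.017,1],[0,0,0,0.01,0,-0.017,1],[-0.163,-0.426,0.566,0,0,0,1],[-0.163,-0.426,0.566,0,0,0,1],[-0.163,-0.426,0.566,0,0,0,1],[-0.163,-0.426,0.566,0,0,0,1],[-0.163,-0.426,0.566,0,0,0,1],[-0.163,-0.426,0.566,0,0,0,1],[-0.163,-0.426,0.566,0,0,0,1],[-0.163,-0.426,0.566,0,0,0,1],[-0.163,-0.426,0.566,0,0,0,1],[-0.163,-0.426,0.566,0,0,0,1],[-0.163,-0.426,0.566,0,0,0,1],[-0.163,-0.426,0.566,0,0,0,1],[0,0,0,0,0,0,1]]
  ]
}}

```text
t: 6.42
tool_pos: [0.5686, 0.2169, 0.3027]
eef_rot: [[0.965, -0.264, -0.004], [-0.264, -0.965, -0.0], [-0.004, 0.001, -1.0]]
wrist_force: [-0.3, -0.3, -4.1]
gripper_width: 0.286
grip_force: 69.1
```

Run:
```python
from plan import *
plan([.4906,-.1035,.20],down(-.264))
```

```text
t 6.42 pos [0.5686 0.2169 0.3027] turn units [ 0.01  0.04 -0.03] shift now-frame [0.0098 0.3295 0.1032] target-frame [0.0083 0.3296 0.1027] | 0.3454
```

Request:
{"name": "apply_moves", "arguments": {
  "steps": [
    [[0,0,0,0.0007,0.0275,0,1],[0,0,0,0.0007,0.0275,0,1],[0,0,0,0.0007,0.0275,0,1],[0,0,0,0.0007,0.0275,0,1],[0,0,0,0.0007,0.0275,0,1],[0,0,0,0.0007,0.0275,0,1],[0,0,0,0.0007,0.0275,0,1],[0,0,0,0.0007,0.0275,0,1],[0,0,0,0.0007,0.0275,0,1],[0,0,0,0.0007,0.0275,0,1],[0,0,0,0.0007,0.0275,0,1],[0,0,0,0.0007,0.0275,0,1],[0,0,0,0,0,0.025,1],[0,0,0,0,0,0.025,1],[0,0,0,0,0,0.025,1],[0,0,0,0,0,0.025,1],[0,0,0,0,0,0,1],[0,0,0,0,0,0,1]]
  ]
}}

```text
t: 7.92
tool_pos: [0.4888, -0.1043, 0.2042]
eef_rot: [[0.966, -0.26, -0.001], [-0.26, -0.966, 0.0], [-0.001, -0.0, -1.0]]
wrist_force: [0.9, 0.8, -3.1]
gripper_width: 0.281
grip_force: 69.6
```

Run:
```python
from plan import *
plan([.4906,-.1035,.20],down(-.264))
s=snap('scene','s3');w=snap('wrist','w3')
a=cv2.imread('pics/s3.png')[120:320,100:300];a=cv2.resize(a,(600,600),interpolation=3)
cv2.imwrite('pics/s3c.png',a)
```

```text
t 7.92 pos [ 0.4888 -0.1043  0.2042] turn units [-0.    0.01  0.01] shift now-frame [ 0.0015 -0.0012  0.0042] target-frame [ 0.0015 -0.0012  0.0042] | 0.0047
```

View pics/s3c.png

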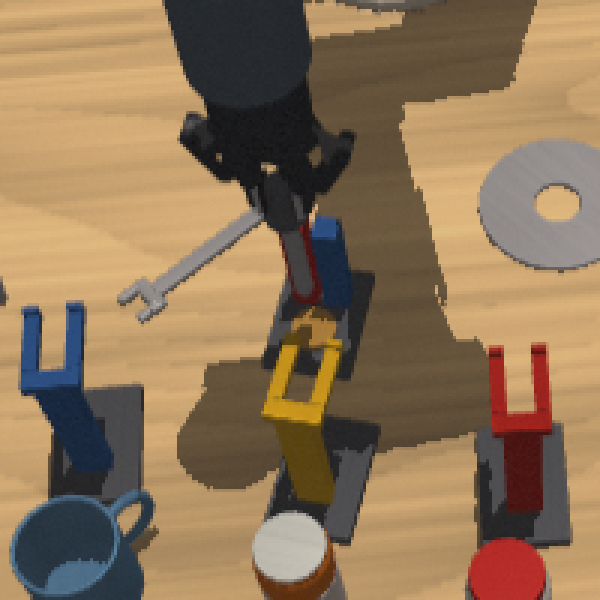

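View pics/w3.png

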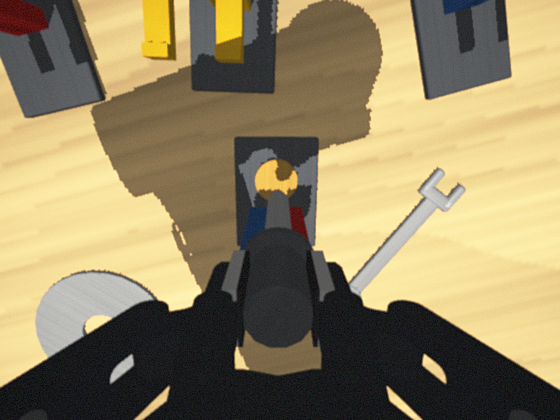

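The scene crop shows the rod's end at (305,300), above the brass pad at (318,325), and the wrist view shows rod and pad in line at column 277. I check tilt and estimate the length from the cloud.

```bash
cat > ax.py <<'E'
from fit import *
def axle(f,tp,lo=.05):
    P=pts(load(f));q=P[(np.hypot(P[:,0]-tp[0],P[:,1]-tp[1])<.024)&(P[:,2]>lo)&(P[:,2]<tp[2]-.003)]
    def res(v):
        d=q-[v[0],v[1],v[2]];w=np.stack([d[:,0]-v[3]*d[:,2],d[:,1]-v[4]*d[:,2],d[:,2]],-1)
        return mn(cyl(w,.018,0,.006),cyl(w,.008,-.13,0))
    o=least_squares(res,[tp[0],tp[1],tp[2]-.011,0,0],loss='soft_l1',f_scale=.001).x
    g=q[np.hypot(q[:,0]-o[0]-o[3]*(q[:,2]-o[2]),q[:,1]-o[1]-o[4]*(q[:,2]-o[2]))<.0105]
    return o.round(4),len(q),np.sort(g[:,2])[:6].round(4)
E
python3 - <<'E'
from ax import *
s=readout.read_state();tp=s['tool_pos'];print(tp)
for f in('s3','w3'): print(axle(f,tp))
E
```

```text
[ 0.49075362 -0.10429128  0.20677626]
(array([ 0.4865, -0.1051,  0.1955,  0.0175, -0.0027]), 191, array([0.0758, 0.0795, 0.0796, 0.0799, 0.0806, 0.0817]))
(array([ 0.4883, -0.1043,  0.194 , -0.0013,  0.0006]), 2034, array([0.0792, 0.0793, 0.0795, 0.0795, 0.0795, 0.0799]))
```

Request:
{"name": "apply_moves", "arguments": {
  "steps": [
    [[0,0,0,0.001,0,0.015,1],[0,0,0,0,0,0.015,1],[0,0,0,0,0,0.012,1],[0,0,0,0,0,0.007,1],[0,0,0,0,0,0,1],[0,0,0,0,0,0,1],[0,0,0,0,0,0,1]]
  ]
}}

```text
t: 8.6
tool_pos: [0.4917, -0.1044, 0.1573]
eef_rot: [[0.965, -0.261, 0.003], [-0.261, -0.965, 0.001], [0.003, -0.002, -1.0]]
wrist_force: [-0.9, 0.5, -3.4]
gripper_width: 0.285
grip_force: 69.8
```

Run:
```python
from ax import *
for k in range(3):
  s=readout.read_state();print(s['t'],s['tool_pos'].round(4),s['wrist_force'].round(2))
  w=snap('wrist','w4')
print(axle('w4',s['tool_pos'],.024),fit(pts(w),'gauge',(.4906,-.1035,-.264),.062))
```

```text
8.6 [ 0.4917 -0.1044  0.1573] [-0.87  0.49 -3.45]
8.65 [ 0.4916 -0.1044  0.1572] [-0.25  0.08 -3.47]
8.7 [ 0.4914 -0.1043  0.1569] [-0.5   0.29 -2.97]
(array([ 0.4896, -0.1043,  0.145 , -0.0019, -0.0006]), 2001, array([0.0285, 0.0298, 0.0308, 0.0309, 0.0309, 0.0312])) (array([ 0.5229, -0.094 ,  0.1008,  0.0195]), 2805, 1.05)
```

Request:
{"name": "apply_moves", "arguments": {
  "steps": [
    [[0,0,0,0,0,0.003,1],[0,0,0,0,0,0.002,1],[0,0,0,0,0,0.001,1],[0,0,0,0,0,0.001,1],[0,0,0,0,0,0,1],[0,0,0,0,0,0,1]]
  ]
}}

```text
t: 9.25
tool_pos: [0.4906, -0.1043, 0.1487]
eef_rot: [[0.965, -0.261, 0.0], [-0.261, -0.965, 0.001], [0.0, -0.001, -1.0]]
wrist_force: [-0.0, 0.5, -3.5]
gripper_width: 0.286
grip_force: 69.8
```

Request:
{"name": "apply_moves", "arguments": {
  "steps": [
    [[0,0,0,0,0,0.001,1],[0,0,0,0,0,0,1],[0,0,0,0,0,0,1]]
  ]
}}

```text
t: 9.5
tool_pos: [0.4906, -0.1043, 0.1477]
eef_rot: [[0.965, -0.261, 0.0], [-0.261, -0.965, 0.001], [0.0, -0.001, -1.0]]
wrist_force: [-0.2, 0.1, -4.0]
gripper_width: 0.283
grip_force: 69.8
```

Request:
{"name": "apply_moves", "arguments": {
  "steps": [
    [[0,0,0,0,0,0.001,1],[0,0,0,0,0,0,1],[0,0,0,0,0,0,1]]
  ]
}}

```text
t: 9.75
tool_pos: [0.491, -0.1044, 0.1474]
eef_rot: [[0.965, -0.261, 0.002], [-0.261, -0.965, 0.001], [0.001, -0.001, -1.0]]
wrist_force: [-0.8, -1.1, 1.1]
gripper_width: 0.29
grip_force: 70.3
```

Request:
{"name": "apply_moves", "arguments": {
  "steps": [
    [[0,0,0,0,0,0.0003,1],[0,0,0,0,0,0,1],[0,0,0,0,0,0,1],[0,0,0,0,0,0,1],[0,0,0,0,0,0,1]]
  ]
}}

```text
t: 10.17
tool_pos: [0.4912, -0.1045, 0.1473]
eef_rot: [[0.965, -0.261, 0.002], [-0.261, -0.965, 0.001], [0.002, -0.001, -1.0]]
wrist_force: [-2.0, 0.4, 6.5]
gripper_width: 0.283
grip_force: 70.4
```

Run:
```python
from ax import *
from coarse import colour
tp=readout.read_state()['tool_pos'];print(tp)
for c in('wrist','scene','top'):
    s=snap(c,c+'5');P=cloud(s)
    try: print(c,'axle',axle(c+'5',tp,.024))
    except Exception as e: print(c,e)
    for n,k,z0,z1 in(('low','blu',.118,.145),('high','red',.122,.15)):
        m=colour(s['img'],k)&(s['depth']>0)&(P[...,2]>z0)&(P[...,2]<z1)&(np.hypot(P[...,0]-.456,P[...,1]+.093)<.04)
        if m.sum(): print(n,m.sum(),np.percentile(P[m][:,2],[10,50,90]).round(4))
s=readout.read_state();print(s['wrist_force'],s['tool_pos'])
a=cv2.imread('pics/scene5.png')[150:270,150:270];cv2.imwrite('pics/s5c.png',cv2.resize(a,(600,600),interpolation=cv2.INTER_CUBIC))
```

```text
[ 0.49121509 -0.10449423  0.14733489]
wrist axle (array([ 0.4893, -0.1044,  0.1354,  0.003 , -0.002 ]), 1952, array([0.0243, 0.0245, 0.0247, 0.025 , 0.025 , 0.0251]))
low 18 [0.1259 0.1271 0.1274]
high 105 [0.132  0.1328 0.1335]
scene axle (array([ 4.878e-01, -1.045e-01,  1.368e-01,  1.100e-03, -1.000e-04]), 172, array([0.0242, 0.0243, 0.0264, 0.028 , 0.0287, 0.0296]))
low 11 [0.1196 0.1244 0.1295]
high 1 [0.1343 0.1343 0.1343]
top axle (array([ 0.4912, -0.1045,  0.1363,  0.    ,  0.    ]), 0, array([], dtype=float64))
high 50 [0.1309 0.1331 0.1351]
[-0.36971982  0.25404465  4.37407619] [ 0.49121699 -0.10450642  0.14734745]
```

View pics/s5c.png

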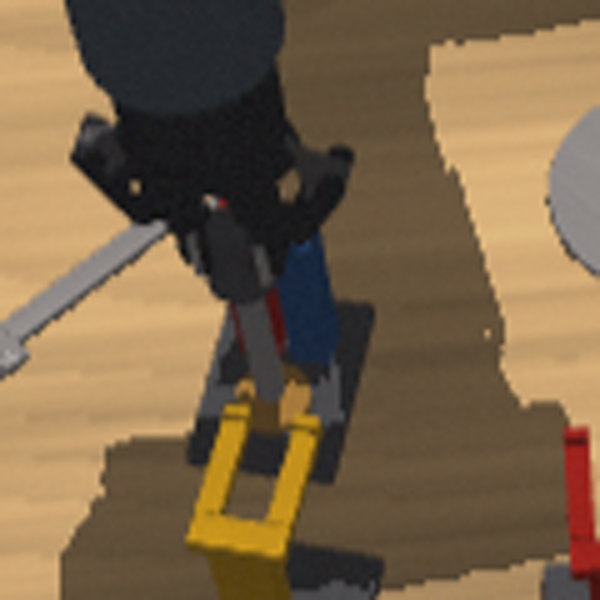

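The collar's underside is at about 0.136 m by three measures, 3 mm above the red step (0.133), so the rod is about 116 mm and the red fork is the right one. In the crop the rod stands on the pad at (265,400). Next I raise it and carry it over.

Request:
{"name": "apply_moves", "arguments": {
  "steps": [
    [[0,0,0,0,0,-0.003,1],[0,0,0,0,0,-0.015,1],[0,0,0,0,0,-0.025,1],[0,0,0,0,0,-0.03,1],[0,0,0,0,0,-0.03,1],[0,0,0,0,0,-0.03,1],[0,0,0,0,0,-0.025,1],[0,0,0,0,0,-0.01,1],[0,0,0,0,0,0,1]]
  ]
}}

```text
t: 11.07
tool_pos: [0.4915, -0.1045, 0.3165]
eef_rot: [[0.965, -0.261, 0.005], [-0.261, -0.965, 0.001], [0.004, -0.003, -1.0]]
wrist_force: [-0.1, -0.1, -3.6]
gripper_width: 0.281
grip_force: 69.8
```

Run:
```python
from plan import *
plan([.648,.066,.315],down(-.038))
```

```text
t 11.07 pos [ 0.4915 -0.1045  0.3165] turn units [-0.02 -0.04 -2.16] shift now-frame [ 0.1066 -0.2055  0.0024] target-frame [ 0.15   -0.1763  0.0015] | 0.2315
```

Request:
{"name": "apply_moves", "arguments": {
  "steps": [
    [[0,0,0,0.0107,-0.0205,0,1],[0,0,0,0.0107,-0.0205,0,1],[0,0,0,0.0107,-0.0205,0,1],[0,0,0,0.0107,-0.0205,0,1],[0,0,0,0.0107,-0.0205,0,1],[0,0,0,0.0107,-0.0205,0,1],[0,0,0,0.0107,-0.0205,0,1],[0,0,0,0.0107,-0.0205,0,1],[0,0,0,0.0107,-0.0205,0,1],[0,0,0,0.0107,-0.0205,0,1],[0,0,-0.54,0,0,0,1],[0,0,-0.54,0,0,0,1],[0,0,-0.54,0,0,0,1],[0,0,-0.54,0,0,0,1],[0,0,0,0,0,0,1],[0,0,0,0,0,0,1],[0,0,0,0,0,0,1]]
  ]
}}

```text
t: 12.48
tool_pos: [0.6471, 0.0655, 0.3134]
eef_rot: [[0.999, -0.04, -0.002], [-0.04, -0.999, 0.001], [-0.002, -0.001, -1.0]]
wrist_force: [-0.1, -0.3, -4.0]
gripper_width: 0.289
grip_force: 69.9
```

Run:
```python
from plan import *
from ax import *
plan([.648,.066,.315],down(-.038))
w=snap('wrist','w6');tp=readout.read_state()['tool_pos']
s=snap('scene','s6')
for f in('w6','s6'): print(axle(f,tp,.175)); P=pts(load(f));print(fit(P,'fork',(.646,.066,-.038),.045))
```

```text
t 12.48 pos [0.6471 0.0655 0.3134] turn units [-0.01  0.02 -0.02] shift now-frame [ 0.0008 -0.0005 -0.0016] target-frame [ 0.0008 -0.0005 -0.0016] | 0.0019
(array([ 0.6453,  0.0651,  0.3014,  0.0028, -0.0008]), 2020, array([0.1865, 0.1868, 0.187 , 0.1871, 0.1878, 0.1883]))
(array([ 6.48e-01,  6.67e-02, -4.18e-02, -1.00e-04]), 2968, 0.48)
(array([0.6442, 0.0649, 0.3021, 0.0107, 0.0029]), 218, array([0.1878, 0.1893, 0.1899, 0.1902, 0.1909, 0.1914]))
(array([ 0.6468,  0.0673, -0.0456,  0.0011]), 393, 1.24)
```

View pics/w6.png

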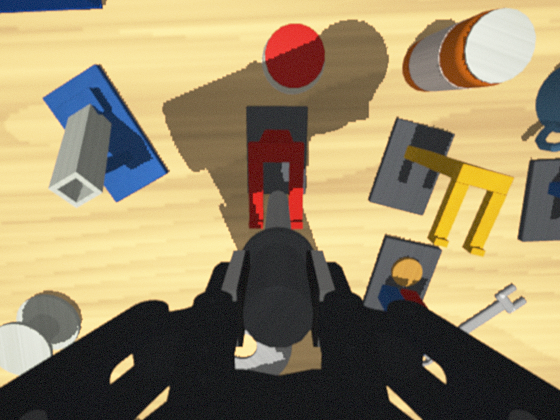

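The wrist view shows the rod end at (278,200) in the gap between the red prongs. Both cameras give a shift of about +2.6 mm in x and +1.9 mm in y. I apply that and lower the rod into the gap.

Request:
{"name": "apply_moves", "arguments": {
  "steps": [
    [[0,0,0,0.0027,-0.0018,0,1],[0,0,0,0,0,0,1],[0,0,0,0,0,0.01,1],[0,0,0,0,0,0.01,1],[0,0,0,0,0,0.01,1],[0,0,0,0,0,0.01,1],[0,0,0,0,0,0,1],[0,0,0,0,0,0,1]]
  ]
}}

```text
t: 13.25
tool_pos: [0.65, 0.0671, 0.2744]
eef_rot: [[0.999, -0.038, -0.001], [-0.038, -0.999, 0.001], [-0.001, -0.001, -1.0]]
wrist_force: [0.2, -1.0, -3.7]
gripper_width: 0.286
grip_force: 69.9
```

Run:
```python
from ax import *
tp=readout.read_state()['tool_pos']
w=snap('wrist','w7')
print(tp,axle('w7',tp,.18),fit(pts(w),'fork',(.648,.0667,-.042),.045,(.157,.172)))
```

```text
[0.64996785 0.06712821 0.27436017] (array([ 0.6481,  0.0667,  0.2624,  0.0028, -0.0012]), 1785, array([0.18  , 0.1801, 0.1801, 0.1802, 0.1802, 0.1802])) (array([ 6.487e-01,  6.690e-02, -4.480e-02, -1.000e-04]), 3573, 0.47)
```

Request:
{"name": "apply_moves", "arguments": {
  "steps": [
    [[0,0,0,0,0,0.01,1],[0,0,0,0,0,0.015,1],[0,0,0,0,0,0.015,1],[0,0,0,0,0,0.015,1],[0,0,0,0,0,0.015,1],[0,0,0,0,0,0.013,1],[0,0,0,0,0,0.008,1],[0,0,0,0,0,0.003,1],[0,0,0,0,0,0,1],[0,0,0,0,0,0,1],[0,0,0,0,0,0.001,1],[0,0,0,0,0,0,1],[0,0,0,0,0,0,1]]
  ]
}}

```text
t: 14.38
tool_pos: [0.6505, 0.0673, 0.1804]
eef_rot: [[0.999, -0.038, 0.002], [-0.038, -0.999, 0.001], [0.001, -0.001, -1.0]]
wrist_force: [0.7, -0.8, -3.5]
gripper_width: 0.282
grip_force: 69.9
```

Request:
{"name": "apply_moves", "arguments": {
  "steps": [
    [[0,0,0,0,0,0.001,1],[0,0,0,0,0,0,1],[0,0,0,0,0,0,1]]
  ]
}}

```text
t: 14.63
tool_pos: [0.6502, 0.0673, 0.1787]
eef_rot: [[0.999, -0.038, 0.0], [-0.038, -0.999, 0.001], [0.0, -0.001, -1.0]]
wrist_force: [0.5, 0.6, -3.4]
gripper_width: 0.285
grip_force: 69.9
```

Request:
{"name": "apply_moves", "arguments": {
  "steps": [
    [[0,0,0,0,0,0.001,1],[0,0,0,0,0,0,1],[0,0,0,0,0,0,1]]
  ]
}}

```text
t: 14.88
tool_pos: [0.6502, 0.0673, 0.1776]
eef_rot: [[0.999, -0.038, 0.0], [-0.038, -0.999, 0.001], [0.0, -0.001, -1.0]]
wrist_force: [0.7, -0.3, -3.7]
gripper_width: 0.283
grip_force: 69.9
```

Request:
{"name": "apply_moves", "arguments": {
  "steps": [
    [[0,0,0,0,0,0.001,1],[0,0,0,0,0,0,1],[0,0,0,0,0,0,1]]
  ]
}}

```text
t: 15.13
tool_pos: [0.6504, 0.0673, 0.177]
eef_rot: [[0.999, -0.038, 0.001], [-0.038, -0.999, 0.001], [0.001, -0.001, -1.0]]
wrist_force: [-0.3, -0.5, -2.5]
gripper_width: 0.28
grip_force: 70.5
```

Request:
{"name": "apply_moves", "arguments": {
  "steps": [
    [[0,0,0,0,0,0.0005,1],[0,0,0,0,0,0,1],[0,0,0,0,0,0,1]]
  ]
}}

```text
t: 15.38
tool_pos: [0.6504, 0.0673, 0.1769]
eef_rot: [[0.999, -0.038, 0.002], [-0.038, -0.999, 0.001], [0.001, -0.001, -1.0]]
wrist_force: [-2.4, 0.9, 1.8]
gripper_width: 0.285
grip_force: 70.5
```

Contact with the fork at TCP 0.177 against 0.1474 on the gauge gives a rod of 115.4 mm, so red is confirmed. I release it.

Request:
{"name": "apply_moves", "arguments": {
  "steps": [
    [[0,0,0,0,0,0,0.65],[0,0,0,0,0,0,0.6],[0,0,0,0,0,0,0.5],[0,0,0,0,0,0,0.4],[0,0,0,0,0,0,0.3],[0,0,0,0,0,0,0.3],[0,0,0,0,0,0,0.3],[0,0,0,0,0,0,0.3]]
  ]
}}

```text
t: 16.05
tool_pos: [0.6503, 0.0673, 0.1762]
eef_rot: [[0.999, -0.038, 0.001], [-0.038, -0.999, 0.001], [0.001, -0.001, -1.0]]
wrist_force: [-0.2, 0.3, -0.7]
gripper_width: 0.699
grip_force: 0.0
```

Request:
{"name": "apply_moves", "arguments": {
  "steps": [
    [[0,0,0,0,0,-0.005,0.3],[0,0,0,0,0,-0.01,0.3],[0,0,0,0,0,-0.02,0.3],[0,0,0,0,0,-0.03,0.3],[0,0,0,0,0,-0.03,0.3],[0,0,0,0,0,-0.02,0.3],[0,0,0,0,0,0,0.3],[0,0,0,0,0,0,0.3],[0,0,0,0,0,0,0.3]]
  ]
}}

```text
t: 16.8
tool_pos: [0.65, 0.0673, 0.2911]
eef_rot: [[0.999, -0.038, 0.0], [-0.038, -0.999, 0.002], [0.0, -0.002, -1.0]]
wrist_force: [0.4, 0.5, -0.8]
gripper_width: 0.7
grip_force: 0.0
```

Run:
```python
from ax import *
w=snap('wrist','w8');s=snap('scene','s8')
print(fit(pts(w),'fork',(.648,.0667,-.042),.045,(.157,.166)))
for f in('w8','s8'):
    P=pts(load(f));q=P[(np.hypot(P[:,0]-.6485,P[:,1]-.067)<.03)&(P[:,2]>.174)&(P[:,2]<.225)]
    t=q[q[:,2]>.205];print(f,len(q),q[:,2].max(),'head top',t.mean(0).round(4))
st=readout.read_state();print(st['wrist_force'],st['tool_pos'],st['grip_force'])
```

```text
(array([ 6.485e-01,  6.720e-02, -4.290e-02, -2.000e-04]), 2577, 0.45)
w8 1502 0.2128831313632753 head top [0.6499 0.0669 0.2106]
s8 181 0.21536276998642537 head top [0.6487 0.0663 0.2104]
[ 0.5865865  -0.67468772 -0.24407389] [0.64971093 0.06717143 0.29010707] 0.0
```

View pics/w8.png

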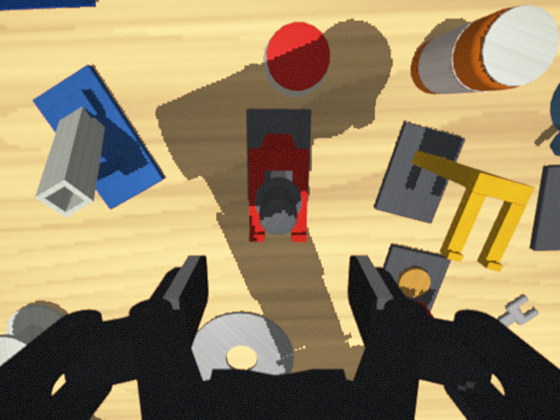

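The axle hangs upright and centred in the red fork at (277,200). The head top is at 0.2105 m, where 0.211 is expected, and the gripper is clear.

```bash
python3 -c "
from cell import r
print(r.sign_off())"
```

```text
the job is handed in; nothing more can be done
None
```

The axle's rod measured about 115.4 mm on the gauge, so I hung the axle upright in the red fork, released it and handed the job in at about 17 s of the 58 s limit; the hand-in gave no verdict.

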